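# Sweep the loose caps off the decapping deck into its catch tray

## Robot

A 7-joint arm with a two-finger parallel gripper is mounted at the origin on the work surface. World frame = base frame: x ahead of the robot, y to its left, z up, the work surface at z = 0. Lengths are in m, angles in rad, forces in N, time in s.
With the tool pointing down it reaches from about 0.4 to 0.875 m from the base axis. Payload 19.3 kg.
Tool frame: the origin (TCP) lies at the very end of the fingers, on their centre line; the grasp point (between the pads) lies 19 mm behind it; x points along the fingers, y is the direction in which the jaws open and shut, and the axes are right-handed (so a half turn about x gives the same grasp; the last joint's range is limited). The gripper opens to 85 mm and grips with 20 to 120 N. Pads are 22 mm wide; open, the fingers measure 114 mm over their backs; the gripper's body (76 mm by 85 mm) begins 54 mm behind the grasp point. The pads swing forward as they close: fully open they stand 13 mm farther back than shut.
Start: joints at [-1.405, 0.521, -0.036, 1.599, 0.021, 1.021, -0.113], TCP at [0.146, 0.608, 0.231] pointing down, gripper open.
Joint ranges: [-2.91, 2.91], [-0.3, 2.13], [-1.5, 1.42], [0.17, 2.43], [-1.26, 4.41], [0.16, 1.93], [-2.52, 2.52]. Speed limits (rad/s): [1.89, 1.89, 2.39, 2.39, 3.01, 3.01, 3.01].

## Interface

Orientations are given as [roll, pitch, yaw] about the fixed x, y, z axes, in that order (R = Rz(yaw) Ry(pitch) Rx(roll)).
In Python, from workcell import bot, grab_frame, job_done gives the robot as it stands.
- The arm moves only by the shell command python3 -m pendant 'ROWS' [OPENING] [FORCE]. ROWS is JSON, a list of rows, each a list of 4 numbers: the shift along the tool's x, y, z in mm, then the turn about the tool's x in degrees. A call has 1 to 12 rows; each row shifts and turns the commanded pose from where the row before left it, along the tool's axes as they then stand; what a row does not reach is not made up. A row lasts 1/8 s, in which the tool goes at most 62.5 mm and 10.7 degrees, less where a joint would pass 70% of its speed; a pose out of reach is approached as far as the arm can. A call is refused whole if a number of a shift passes 62.5 or a number of a turn 10.7, either way. A call with a gripper value outside its range is refused whole. OPENING is the opening, from -1 (shut) to 1 (fully open), set as the call begins (- or left out, the last holds). The fingers move at their own pace and stop on an object; FORCE is the grip in N (left out, the last holds). Time passes only in rows, so rows that do not move let the fingers close. It gives the time, the measured TCP pose, the force and the opening at its end, in the units of the state.
- bot.observe(): the state, without advancing time (a new reading comes with each control period).
- grab_frame(name): name is "side" or "top"; returns a dict with "img" (400x640x3 uint8, red, green, blue), "fovy" (degrees; the focal length in pixels is half the picture's height over the tangent of half this angle, whatever the lens; pixels are square), "cx", "cy" (the principal point, pixels), "R" (3x3) and "t" (3): a world point X has camera coordinates R X + t. Camera axes: x right, y down, z forward; pixel columns grow to the right and rows downward; lengths in m; the calibration is good to about 2 mm. A picture is of the moment at which its call begins. There is no depth.
- job_done(): hands the job in, once; it reports no verdict.
The state is a dict: "clock": time; "qpos": joint angles; "qd": joint speeds; "joint_efforts": joint torques, N m; "position": TCP position; "tool_rot": TCP orientation; "force": force on the tool from outside, world axes, zero at the start; "moment": the same for the moment, N m; "grip_width": finger opening in m.
Only numpy, scipy, OpenCV 4.12 (cv2) and the standard library are available. Lean on these libraries where they do the work, as an engineer would, in place of code of your own. Each camera call takes 0.05 s, during which the arm holds its last target.

## Task

With closed fingers, sweep the three loose flat caps across the deck of the decapping station and through the drop slot at its end, so that all three lie in the catch tray below. Only push them along the deck: do not grip, lift or press down hard on a cap. Leave the two upright sample vials on the deck standing where they are.

Things in the scene. Friction and masses are not known exactly. Their poses are not given: they have to be found in the camera images.
- station: The decapping station, fixed to the bench: a raised grey deck with a bright rim, 280 mm (its x) by 360 mm (its y). Origin: under its centre, at bench height; z up, y along its length towards the drop slot. The rim stands 10 mm above the deck on the x sides (inner faces x -130, 130 mm) and at the y -170 mm end.
- deck (a point): Middle of the station's flat deck surface, 60 mm straight above the station's origin. In the station's frame the deck runs from x -130 to 130 mm and from y -170 mm to the slot's near edge at y 85 mm.
- slot (a point): Centre of the open drop slot, at deck height, 120 mm from the station's origin along its y. The slot spans x -105 to 105 and y 85 to 155 mm in the station's frame; a part pushed past its near edge falls into the catch tray, whose floor is 54 mm below the deck. Beyond it, from y 170 mm, a backstop stands 30 mm above the deck.
- cap1_center (a point): A loose plain white vial cap: a flat disc 30 mm in diameter and 11 mm high, about 15 g, lying on the deck on its flat face and sliding freely. The point is at its centre, 5.5 mm above its underside.
- cap2_center (a point): A loose plain white vial cap: a flat disc 30 mm in diameter and 11 mm high, about 15 g, lying on the deck on its flat face and sliding freely. The point is at its centre, 5.5 mm above its underside.
- cap3_center (a point): A loose plain white vial cap: a flat disc 30 mm in diameter and 11 mm high, about 15 g, lying on the deck on its flat face and sliding freely. The point is at its centre, 5.5 mm above its underside.
- vial1_center (a point): A closed white sample vial standing loose on the deck among the caps: upright, 42 mm high, body 24 mm in diameter with a narrower 16 mm top (uppermost 12 mm), about 35 g. The point is at its centre, 21 mm above its foot.
- vial2_center (a point): A closed white sample vial standing loose on the deck among the caps: upright, 42 mm high, body 24 mm in diameter with a narrower 16 mm top (uppermost 12 mm), about 35 g. The point is at its centre, 21 mm above its foot.
There are look-alikes about, which are no part of the job. Leave any green look-alike of the part that bears cap3_center alone. Leave any blue look-alike of the part that bears vial1_center alone.

How it is judged:
At the end, for the whole second after the job is handed in: All three caps lie at rest in the catch tray: each cap's centre inside the slot's outline and at least 18 mm below the deck surface. Both vials stand upright on the deck (within 20 degrees) no more than 12 mm from where they were (x of cap1_center in the frame of station between -0.105 and 0.105 m and y of cap1_center in the frame of station between 0.085 and 0.155 m and z of each of cap1_center, cap2_center, cap3_center in the frame of station below 0.042 m and linear speed of each of cap1, cap2, cap3 below 0.02 m/s and x of cap2_center in the frame of station between -0.105 and 0.105 m and y of cap2_center in the frame of station between 0.085 and 0.155 m and x of cap3_center in the frame of station between -0.105 and 0.105 m and y of cap3_center in the frame of station between 0.085 and 0.155 m and not (distance of any of vial1_center, vial2_center from where it was at the start of the episode above 0.012 m or angle between any of vial1_center, vial2_center's own z axis and vertical above 0.35 rad)); the robot touches nothing.
It fails at once if a cap is lifted: its centre more than 25 mm above the deck (z of any of cap1_center, cap2_center, cap3_center in the frame of station above 0.085 m).
It fails at once if a cap is gripped or pressed hard: more than 18 N between it and the fingers (contact force between any of cap1, cap2, cap3 and the fingers above 18 N).
It fails at once if a sample vial is shifted by more than 12 mm or tipped by more than 20 degrees (distance of any of vial1_center, vial2_center from where it was at the start of the episode above 0.012 m or angle between any of vial1_center, vial2_center's own z axis and vertical above 0.35 rad).
It also fails if it takes over 51 s, if anything falls off the work surface, if the arm or the gripper's body presses on something with over 40 N, if the wrist force passes 120 N, or if a joint passes its speed limit or range.

## Working session

There is one attempt and no reset: what is moved stays moved. The work goes in short steps, Python scripts to look and compute and a shell command to move; the robot and the scene stay as the last step left them, time stands still between calls to the robot, and variables do not carry over. Pictures are saved under pics/ and viewed, and the job is handed in when it is done.

```bash
ls; mkdir -p pics
python3 - <<'E'
from workcell import bot, grab_frame
import cv2, numpy as np, pickle
o=bot.observe(); print({k:np.round(o[k],3).tolist() for k in o})
for n in("side","top"):
    f=grab_frame(n); cv2.imwrite(f"pics/{n}0.png",f["img"][:,:,::-1]); pickle.dump(f,open(f"{n}0.pkl","wb"))
    print(n,f["fovy"],f["cx"],f["cy"],np.round(f["R"],4).tolist(),np.round(f["t"],4).tolist(),[k for k in f])
E
```

```text
pics
{'clock': 0.0, 'qpos': [-1.405, 0.522, -0.036, 1.6, 0.021, 1.021, -0.113], 'qd': [0.0, -0.001, 0.001, 0.0, -0.001, 0.0, 0.001], 'joint_efforts': [-0.001, -92.711, 1.979, -36.993, 0.018, 0.008, 0.0], 'position': [0.146, 0.607, 0.231], 'tool_rot': [-1.503, 1.57, -1.739], 'force': [-0.605, 1.518, -0.264], 'moment': [-0.03, -0.001, 0.005], 'grip_width': 0.085}
side 55.16125353150759 318.7753976116688 198.78799337194275 [[0.8943, -0.4472, 0.016], [-0.2861, -0.5987, -0.7481], [0.3441, 0.6645, -0.6634]] [-0.5419, 0.2188, 0.5215] ['img', 'fovy', 'cx', 'cy', 'R', 't']
top 50.90540012028113 330.93675846831366 204.0516587599023 [[0.011, -0.9997, 0.0228], [-0.9919, -0.0138, -0.1266], [0.1268, -0.0212, -0.9917]] [-0.0412, 0.607, 0.7397] ['img', 'fovy', 'cx', 'cy', 'R', 't']
```

View pics/side0.png

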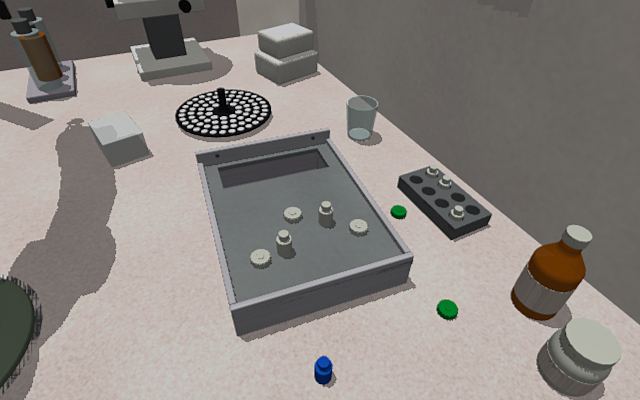

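View pics/top0.png

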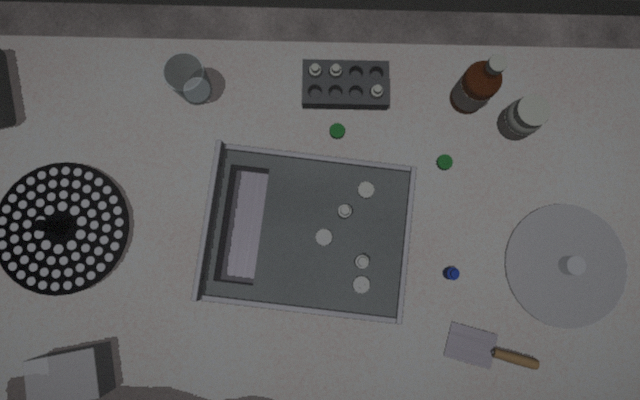

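Top view: the station spans about (195–415, 143–322), with the slot at the left (about (245,225)). There are three flat white discs at (366,190), (324,237) and (361,285), and two vials at (345,211) and (362,262). I'll enlarge it for detail.

Run:
```python
import cv2,pickle
t=pickle.load(open("top0.pkl","rb"))["img"][:,:,::-1]
c=t[130:335,185:425]; cv2.imwrite("pics/topc.png",cv2.resize(c,None,fx=2.9,fy=2.9,interpolation=cv2.INTER_CUBIC))
s=pickle.load(open("side0.pkl","rb"))["img"][:,:,::-1]
c=s[125:330,190:420]; cv2.imwrite("pics/sidec.png",cv2.resize(c,None,fx=2.9,fy=2.9,interpolation=cv2.INTER_CUBIC))
```

```text
(no output)
```

View pics/topc.png

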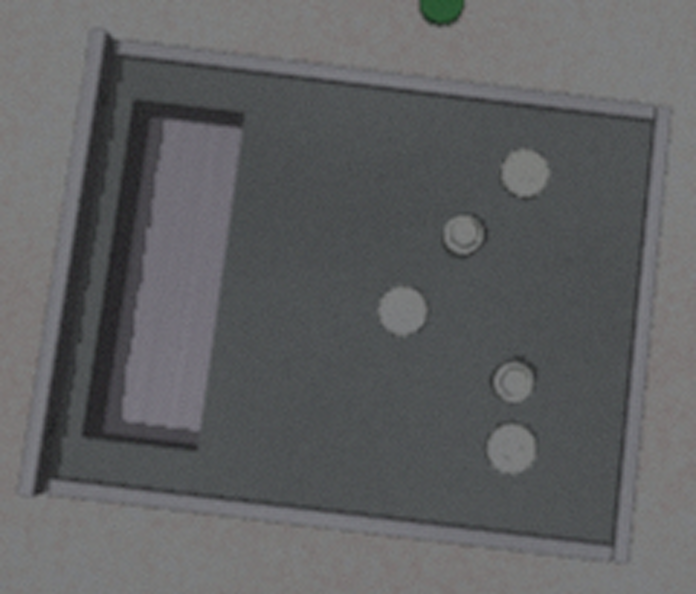

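View pics/sidec.png

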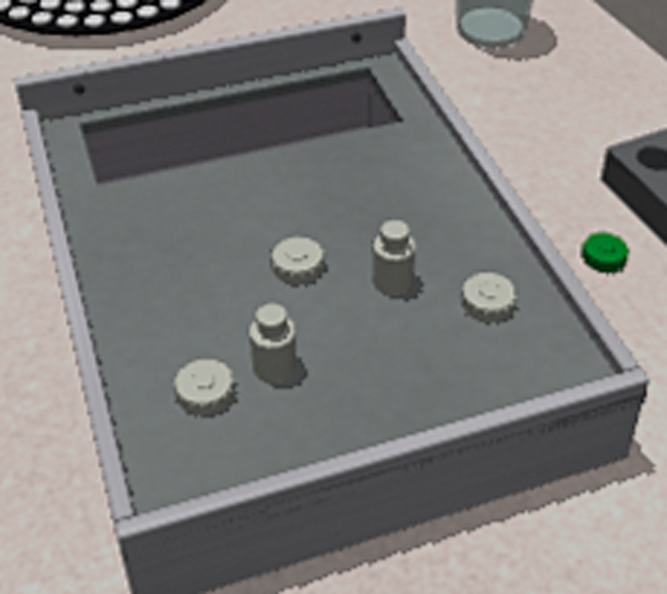

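```bash
cat > h.py <<'E'
import numpy as np,cv2,pickle
def ray(f,u,v):
    fl=f["img"].shape[0]/2/np.tan(np.radians(f["fovy"]/2)); R=np.array(f["R"]);t=np.array(f["t"])
    return -R.T@t, R.T@np.array([(u-f["cx"])/fl,(v-f["cy"])/fl,1.0])
def onz(f,u,v,z):
    c,d=ray(f,u,v); return c+d*(z-c[2])/d[2]
def proj(f,X):
    fl=f["img"].shape[0]/2/np.tan(np.radians(f["fovy"]/2))
    p=np.array(f["R"])@X+np.array(f["t"]); return p[:2]/p[2]*fl+[f["cx"],f["cy"]]
E
python3 - <<'E'
from h import *
T=pickle.load(open("top0.pkl","rb"));S=pickle.load(open("side0.pkl","rb"))
print("cams",-np.array(T["R"]).T@T["t"],-np.array(S["R"]).T@S["t"])
def tc(u,v): return 185+(u+.5)/2.9-.5,130+(v+.5)/2.9-.5
def sc(u,v): return 190+(u+.5)/2.9-.5,125+(v+.5)/2.9-.5
for n,f,c,L in (("top",T,tc,[("nearslot+x",244,112,.06),("nearslot-x",199,448,.06),("farslot+x",135,101,.06),("farslot-x",85,437,.06),("rimin+x",653,120,.07),("rimin-x",613,545,.07),("out+x",670,104,.07),("out-x",626,563,.07)]),
 ("side",S,sc,[("near+",402,120,.06),("near-",98,183,.06),("far+",372,70,.06),("far-",81,125,.06),("out+x",646,378,.07),("out-x",119,528,.07)])):
    for nm,u,v,z in L:
        print(n,nm,np.round(onz(f,*c(u,v),z),4))
# blobs
for n,f,c,L in (("top",T,tc,[(366,190),(324,237),(361,285),(345,211),(362,262)]),):
    img=f["img"].astype(int); m=((img.min(2)>115)).astype(np.uint8)
    m[:, :275]=0
    k,lab,st,ce=cv2.connectedComponentsWithStats(m)
    for u,v in L:
        i=lab[v,u]; print(u,v,st[i].tolist() if i else None,ce[i], img[v,u])
for (u,v) in ((488,293),(298,257),(204,382)):
    print("side cap top",np.round(onz(S,*sc(u,v),.071),4))
for (u,v) in ((395,230),(271,315)):
    print("side vial top",np.round(onz(S,*sc(u,v),.102),4))
E
```

```text
cams [ 0.50864528 -0.0171223   0.81128865] [ 0.36773415 -0.45784584  0.51827459]
top nearslot+x [0.6686 0.0804 0.06  ]
top nearslot-x [0.4613 0.1014 0.06  ]
top farslot+x [0.6746 0.1486 0.06  ]
top farslot-x [0.4672 0.1702 0.06  ]
top rimin+x [ 0.6655 -0.1747  0.07  ]
top rimin-x [ 0.4075 -0.1475  0.07  ]
top out+x [ 0.6758 -0.1855  0.07  ]
top out-x [ 0.3971 -0.1552  0.07  ]
side near+ [0.6668 0.0812 0.06  ]
side near- [0.4598 0.1049 0.06  ]
side far+ [0.6752 0.1445 0.06  ]
side far- [0.4667 0.1697 0.06  ]
side out+x [ 0.6712 -0.1857  0.07  ]
side out-x [ 0.3972 -0.1522  0.07  ]
366 190 [359, 182, 15, 15, 165] [365.74545455 189.18787879] [122 123 120]
324 237 [316, 230, 15, 15, 177] [323.35028249 236.73446328] [120 123 124]
361 285 [354, 277, 15, 16, 180] [361.04444444 284.17222222] [119 121 122]
345 211 [339, 205, 10, 9, 58] [344.05172414 208.94827586] [123 124 123]
362 262 [359, 258, 9, 10, 62] [362.98387097 262.32258065] [120 122 121]
side cap top [ 0.6279 -0.0968  0.071 ]
side cap top [ 0.5432 -0.0236  0.071 ]
side cap top [ 0.4619 -0.0884  0.071 ]
side vial top [ 0.5884 -0.0571  0.102 ]
side vial top [ 0.5014 -0.0871  0.102 ]
```

Run:
```python
from h import *
T=pickle.load(open("top0.pkl","rb"));S=pickle.load(open("side0.pkl","rb"))
tc=lambda u,v:(185+(u+.5)/2.9-.5,130+(v+.5)/2.9-.5)
P=[(244,112,.06,105,85),(199,448,.06,-105,85),(135,101,.06,105,155),(85,437,.06,-105,155),(653,120,.07,130,-170),(613,545,.07,-130,-170),(670,104,.07,140,-180),(626,563,.07,-140,-180)]
W=np.array([onz(T,*tc(p[0],p[1]),p[2])[:2] for p in P]);M=np.array([p[3:] for p in P])/1e3
mw,mm=W.mean(0),M.mean(0)
U,s,V=np.linalg.svd((M-mm).T@(W-mw));R=(U@V).T
t=mw-R@mm;print("yaw",np.degrees(np.arctan2(R[1,0],R[0,0])),"t",t,"res mm",np.round((W-(M@R.T+t))*1e3,1).tolist())
np.savez("st.npz",R=R,t=t)
def st(p): return np.round(R.T@(p[:2]-t)*1e3,1)
for n,f,pts in(("top",T,dict(capA=(366,190,.071),capB=(324,237,.071),capC=(361,285,.071),vA=(345,211,.102),vB=(362,262,.102))),("side",S,dict(capA=(358,227,.071),capB=(293,214,.071),capC=(260,257,.071),vA=(326,204,.102),vB=(283.5,233,.102)))):
    g=cv2.cvtColor(f["img"],cv2.COLOR_RGB2GRAY)
    for k,(u,v,z) in pts.items():
        u,v=int(u),int(v); w=11 if k[0]=='c' else 6
        if n=="side": continue
        c=g[v-w:v+w+1,u-w:u+w+1]; th,m=cv2.threshold(c,0,255,cv2.THRESH_OTSU)
        M_=cv2.moments(m,True); cu,cv_=u-w+M_["m10"]/M_["m00"],v-w+M_["m01"]/M_["m00"]
        X=onz(f,cu,cv_,z); print(n,k,np.round((cu,cv_),1),M_["m00"],"world",np.round(X,4),"st",st(X))
for k,p in dict(capA=(.6279,-.0968),capB=(.5432,-.0236),capC=(.4619,-.0884),vA=(.5884,-.0571),vB=(.5014,-.0871)).items(): print("side",k,st(np.array(p)))
```

```text
yaw -6.088611299536411 t [0.55512254 0.00705285] res mm [[0.1, -0.0], [1.6, -1.3], [-1.4, -1.4], [0.0, -2.1], [-0.9, 1.0], [-0.3, 0.7], [0.6, 1.3], [0.3, 1.9]]
top capA [365.6 189.1] 201.0 world [ 0.6312 -0.0947  0.071 ] st [ 86.4 -93.1]
top capB [323.3 236.7] 218.0 world [ 0.5453 -0.0201  0.071 ] st [ -6.9 -28. ]
top capC [360.8 284.5] 217.0 world [ 0.4632 -0.0864  0.071 ] st [ -81.5 -102.7]
top vA [344.1 210.4] 120.0 world [ 0.5888 -0.0547  0.102 ] st [ 40.  -57.9]
top vB [361.8 261.7] 136.0 world [ 0.5028 -0.0851  0.102 ] st [-42.3 -97.2]
side capA [ 83.4 -95.5]
side capB [ -8.6 -31.7]
side capC [ -82.6 -104.8]
side vA [ 39.9 -60.3]
side vB [-43.4 -99.3]
```

```bash
cat >> h.py <<'E'
def Rt(r):
    from scipy.spatial.transform import Rotation as Ro
    return Ro.from_euler("xyz",r).as_matrix()
def plan(target,o):
    """station-xy mm (fingers) + world z -> remaining shift in tool axes mm, and jaw angle error"""
    d=np.load("st.npz");R=d["R"];t=d["t"]
    w=np.r_[R@(np.array(target[:2])/1e3)+t,target[2]]
    M=Rt(o["tool_rot"]); return np.round(M.T@(w-np.array(o["position"]))*1e3,1)
def stpos(o):
    d=np.load("st.npz");return np.round(d["R"].T@(np.array(o["position"])[:2]-d["t"])*1e3,1)
E
python3 - <<'E'
from h import *
from workcell import bot
o=bot.observe();M=Rt(o["tool_rot"]);print(np.round(M,3))
d=np.load("st.npz");ys=d["R"][:,1];ang=lambda v:np.degrees(np.arctan2(v[1],v[0]))
print("tooly",ang(M[:2,1]),"toolz",ang(M[:2,2]),"st y",ang(ys))
E
```

```text
[[-0.     0.234  0.972]
 [-0.001  0.972 -0.234]
 [-1.    -0.001  0.   ]]
tooly 76.48962142482462 toolz -13.510374464741078 st y 83.91138870046359
```

Everything matches the given sizes (slot 208 mm measured against 210, fit residual ≤ 2 mm).

In station mm:
- **Caps:** A (85,-94), B (-8,-30), C (-82,-104).
- **Vials:** vA (40,-59), vB (-43,-98).

The look-alikes (green caps at (337,131) and (444,162), blue vial at (452,273) in the top view) are all outside the deck. The crop confirms the three discs and two vials on the deck are plain white.

I'll sweep along station +y with the jaw axis along y, so the fingers show only 22 mm across x. First I close the fingers, align and travel.

```bash
python3 -m pendant '[[0,0,0,-7.4],[0,-50,60,0],[0,-50,60,0],[0,-55,60,0],[0,-55,60,0],[0,-55,60,0],[0,-55,60,0],[0,-55,10,0],[0,-55,0,0],[0,-55,0,0],[0,-55,0,0]]' -1 20
python3 - <<'E'
from h import *
from workcell import bot
o=bot.observe();M=Rt(o["tool_rot"]);print(o["clock"],np.round(M,3).tolist(),stpos(o),o["grip_width"],np.round(o["qpos"],2),"to C start",plan((-84,-142,.15),o))
E
```

```text
clock: 1.48
position: [0.3843, 0.1087, 0.2313]
tool_rot: [0.998, 1.571, 0.891]
force: [1.8, -0.7, 0.0]
grip_width: -0.0001
1.475 [[0.0, 0.107, 0.994], [0.0, 0.994, -0.107], [-1.0, 0.0, 0.0]] [-180.7   83. ] -0.00014122150061358593 [-0.51  0.16  0.1   2.16 -0.02  0.83  1.06] to C start [  81.3 -224.9   96.8]
```

```bash
python3 -m pendant '[[0,-20,40,0],[0,-30,35,0],[0,-40,20,0],[0,-45,0,0],[0,-45,0,0],[0,-45,0,0],[0,0,0,0],[0,0,0,0]]'
python3 - <<'E'
from h import *
from workcell import bot
o=bot.observe();M=Rt(o["tool_rot"]);print(o["clock"],stpos(o),np.round(o["qpos"],2),"to C start",plan((-84,-142,.10),o))
E
```

```text
clock: 2.48
position: [0.4552, -0.1229, 0.2311]
tool_rot: [2.543, 1.57, 2.436]
force: [0.6, 0.7, 1.0]
grip_width: -0.0002
2.475 [ -85.5 -139.8] [-0.06  0.28  0.24  2.   -0.09  0.87  1.69] to C start [131.1  -2.2   1.6]
```

```bash
python3 -m pendant '[[40,-1,0,0],[40,-1,0,0],[36,0,1,0],[0,0,0,0],[0,0,0,0]]'
python3 - <<'E'
from h import *
from workcell import bot,grab_frame
for n in("side","top"):
    f=grab_frame(n); cv2.imwrite(f"pics/{n}1.png",cv2.resize(f["img"][110:340,180:430,::-1],None,fx=2.5,fy=2.5))
o=bot.observe();print(o["clock"],o["position"],stpos(o),"to C start",plan((-84,-142,.065),o))
p=np.array(o["position"])
d=np.load("st.npz")
for n,off in(("tcp",0),): 
    print([np.round((proj(pickle.load(open(k+"0.pkl","rb")),p)-[180,110])*2.5) for k in("side","top")])
E
```

```text
clock: 3.1
position: [0.4566, -0.125, 0.1164]
tool_rot: [0.112, 1.57, 0.006]
force: [-0.0, -0.5, 0.3]
grip_width: 0.0001
3.2 [ 0.4568585  -0.12526461  0.11669339] [ -83.7 -142. ] to C start [51.7 -0.  -0.4]
[array([208., 362.]), array([518., 451.])]
```

View pics/side1.png

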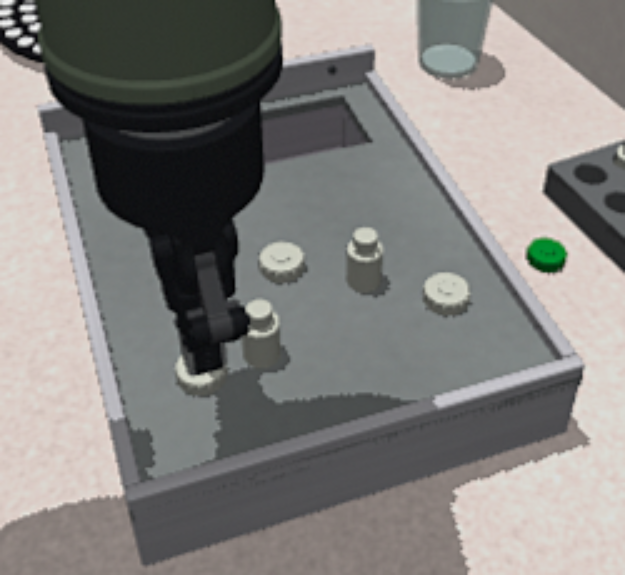

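View pics/top1.png

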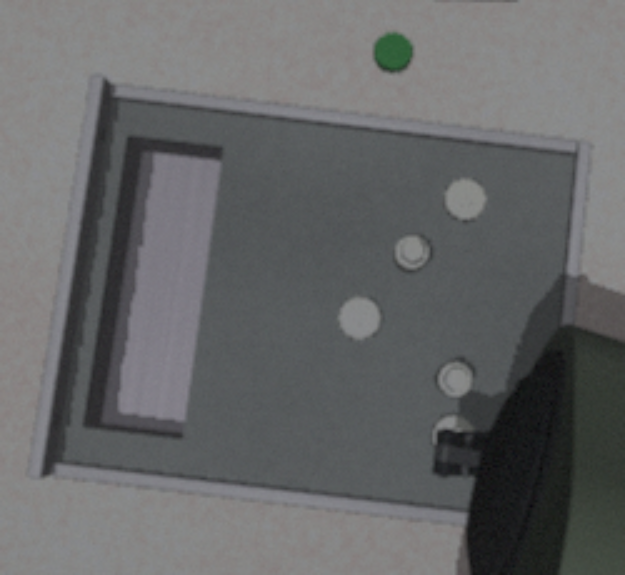

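Run:
```python
from h import *
T=pickle.load(open("top0.pkl","rb"));S=pickle.load(open("side0.pkl","rb"))
d=np.load("st.npz")
for h in (10,20,30,40,50,60,80,100):
    z=.1167+h/1e3
    r=[]
    for f,u,v in((T,434,432),(T,434,475),(S,247,322),(S,205,372),(S,190,318)):
        X=onz(f,180+u/2.5,110+v/2.5,z); r.append(np.round(d["R"].T@(X[:2]-d["t"])*1e3-[-83.7,-142]).tolist())
    print(h,r)
```

```text
10 [[6.0, 57.0], [-21.0, 54.0], [26.0, 12.0], [-4.0, -15.0], [-3.0, 25.0]]
20 [[7.0, 58.0], [-20.0, 55.0], [24.0, 3.0], [-5.0, -23.0], [-4.0, 16.0]]
30 [[7.0, 58.0], [-19.0, 55.0], [22.0, -6.0], [-7.0, -31.0], [-5.0, 7.0]]
40 [[8.0, 59.0], [-18.0, 56.0], [20.0, -15.0], [-8.0, -40.0], [-6.0, -3.0]]
50 [[8.0, 60.0], [-17.0, 57.0], [18.0, -24.0], [-9.0, -48.0], [-8.0, -12.0]]
60 [[9.0, 61.0], [-16.0, 58.0], [16.0, -33.0], [-10.0, -56.0], [-9.0, -21.0]]
80 [[10.0, 62.0], [-14.0, 60.0], [12.0, -51.0], [-13.0, -73.0], [-12.0, -40.0]]
100 [[11.0, 64.0], [-13.0, 62.0], [8.0, -69.0], [-15.0, -89.0], [-14.0, -59.0]]
```

Run:
```python
import cv2
a=cv2.imread("pics/side1.png")[200:420,110:310];b=cv2.imread("pics/top1.png")[380:520,400:600]
cv2.imwrite("pics/s1c.png",cv2.convertScaleAbs(cv2.resize(a,None,fx=2.7,fy=2.7),alpha=1.8,beta=20));cv2.imwrite("pics/t1c.png",cv2.convertScaleAbs(cv2.resize(b,None,fx=3,fy=3),alpha=2.5,beta=20))
```

```text
(no output)
```

View pics/s1c.png

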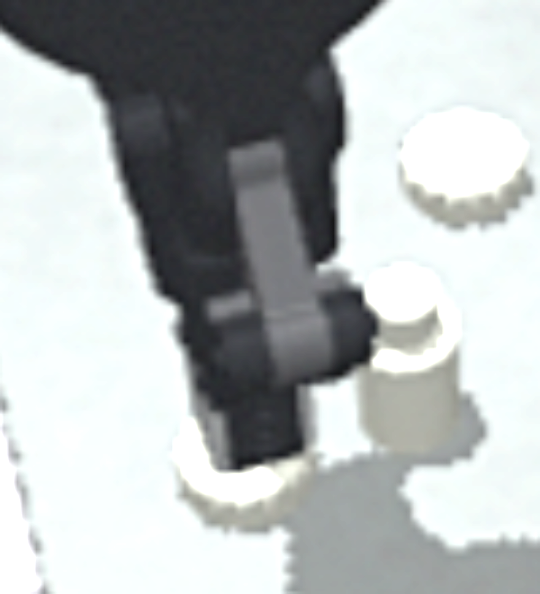

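View pics/t1c.png

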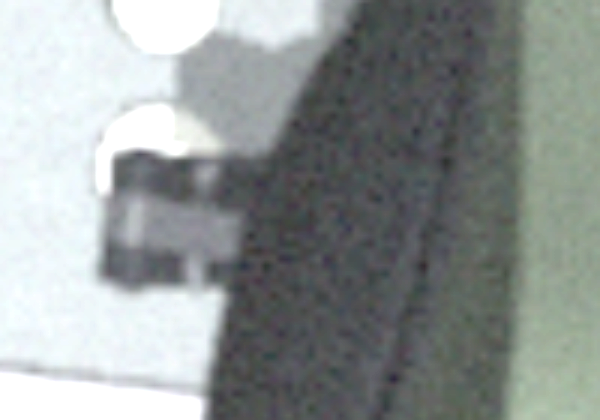

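Run:
```python
from h import *
T=pickle.load(open("top0.pkl","rb"));S=pickle.load(open("side0.pkl","rb"))
d=np.load("st.npz")
for h in range(20,80,5):
    z=.1167+h/1e3; r=[]
    for u,v in((110+290/2.7,200+382/2.7),(110+285/2.7,200+315/2.7),(110+245/2.7,200+470/2.7)):
        X=onz(S,180+u/2.5,110+v/2.5,z); r.append(np.round(d["R"].T@(X[:2]-d["t"])*1e3-[-83.7,-142]).tolist())
    print(h,r)
```

```text
20 [[6.0, -5.0], [9.0, 12.0], [-8.0, -23.0]]
25 [[5.0, -9.0], [8.0, 8.0], [-8.0, -28.0]]
30 [[4.0, -14.0], [8.0, 3.0], [-9.0, -32.0]]
35 [[3.0, -18.0], [7.0, -1.0], [-10.0, -36.0]]
40 [[3.0, -23.0], [6.0, -6.0], [-10.0, -40.0]]
45 [[2.0, -27.0], [5.0, -11.0], [-11.0, -44.0]]
50 [[1.0, -31.0], [4.0, -15.0], [-11.0, -48.0]]
55 [[0.0, -36.0], [4.0, -20.0], [-12.0, -53.0]]
60 [[-0.0, -40.0], [3.0, -25.0], [-13.0, -57.0]]
65 [[-1.0, -45.0], [2.0, -29.0], [-13.0, -61.0]]
70 [[-2.0, -49.0], [1.0, -34.0], [-14.0, -65.0]]
75 [[-3.0, -53.0], [0.0, -38.0], [-14.0, -69.0]]
```

The fingertip sits where predicted. The wide knuckles are about 55 mm or more above the tips, so they clear the vials. Next: lower behind cap C and push it.

```bash
python3 -m pendant '[[20,0,0,0],[20,0,0,0],[11.5,0,0,0],[0,0,0,0],[0,3,0,0],[0,5,0,0],[0,5,0,0],[0,5,0,0],[0,8,0,0],[0,8,0,0],[0,8,0,0],[0,8,0,0]]'
python3 - <<'E'
from h import *
from workcell import bot,grab_frame
for n in("side","top"):
    f=grab_frame(n); cv2.imwrite(f"pics/{n}2.png",cv2.resize(f["img"][110:340,180:430,::-1],None,fx=2.5,fy=2.5))
o=bot.observe();print(o["clock"],o["position"],o["force"],stpos(o),plan((-84,80,.065),o))
E
```

```text
clock: 4.7
position: [0.4614, -0.0752, 0.0638]
tool_rot: [-1.211, 1.571, -1.317]
force: [-0.4, -0.5, 2.1]
grip_width: -0.0003
4.8 [ 0.46147445 -0.07467166  0.06373564] [0.0102117  0.21361867 0.36237186] [-84.5 -91.2] [ -1.2 171.2   0.6]
```

View pics/side2.png

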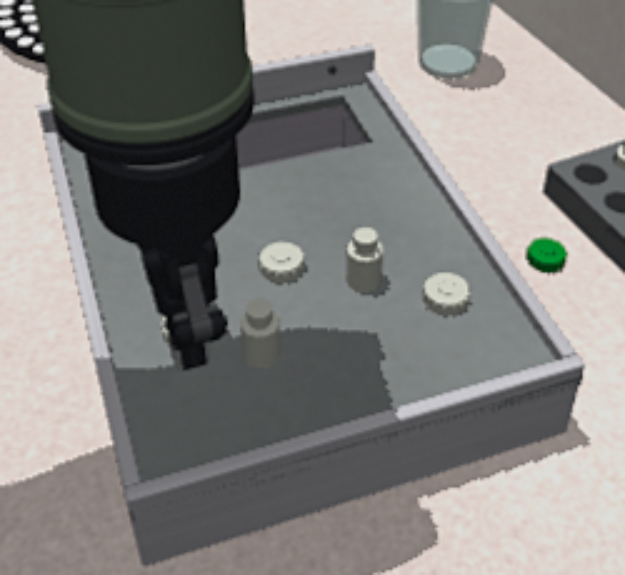

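View pics/top2.png

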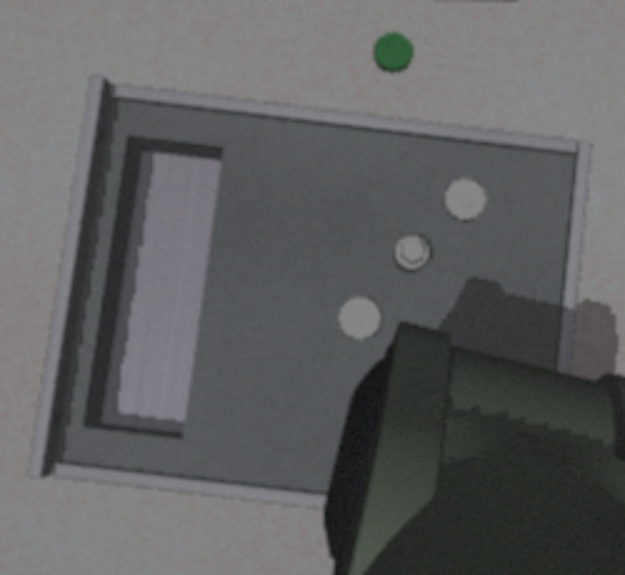

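Side view: the fingertip is at (192,362), cap C is ahead of it (left edge at (166,335)), and vial B hasn't moved (260,335). The force is about 0. Continuing the push.

```bash
python3 -m pendant '[[-1,10,0,0],[0,10,0,0],[0,10,0,0],[0,10,0,0],[0,10,0,0],[0,10,0,0],[0,10,0,0],[0,10,0,0],[0,10,0,0],[0,10,0,0],[0,10,0,0]]'
python3 - <<'E'
from h import *
from workcell import bot,grab_frame
for n in("side","top"):
    f=grab_frame(n); cv2.imwrite(f"pics/{n}3.png",cv2.resize(f["img"][110:340,180:430,::-1],None,fx=2.5,fy=2.5))
o=bot.observe();print(o["clock"],o["position"],o["force"],stpos(o),plan((-84,80,.065),o))
E
```

```text
clock: 6.18
position: [0.4732, 0.0343, 0.0648]
tool_rot: [-1.321, 1.571, -1.427]
force: [0.9, -0.2, 0.5]
grip_width: -0.0001
6.275 [0.47321152 0.03489032 0.0647672 ] [-0.43224564  0.57594232  0.5331759 ] [-84.4  19. ] [-0.2 61.   0.5]
```

View pics/side3.png

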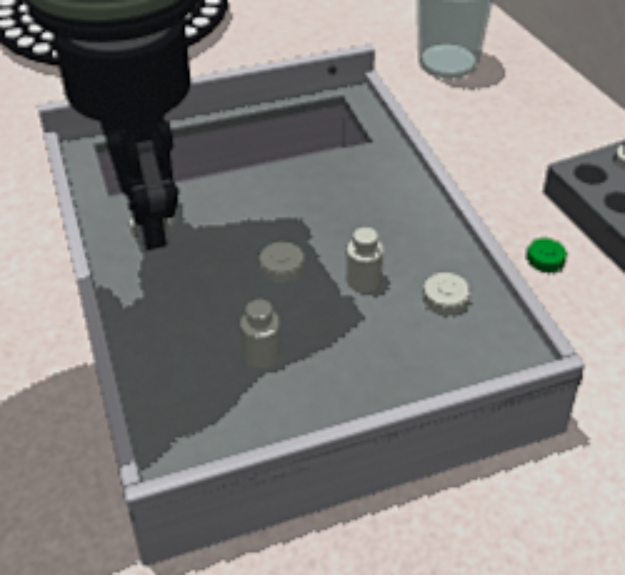

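View pics/top3.png

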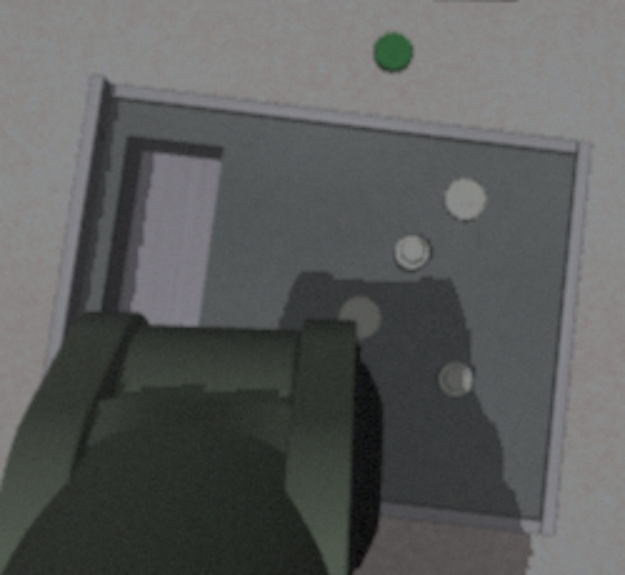

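The cap is peeping out on both sides of the fingers at (133,230) and (175,225), so it is roughly centred. The vials haven't moved. Next I push it over the edge, then back off and look.

```bash
python3 -m pendant '[[0,8,0,0],[0,8,0,0],[0,8,0,0],[0,6,0,0],[0,6,0,0],[0,6,0,0],[0,6,0,0],[0,6,0,0],[0,6,0,0],[0,3,0,0],[0,0,0,0]]'
python3 -m pendant '[[0,-6,0,0],[-30,0,0,0],[-40,0,0,0],[-30,-30,0,0],[0,-40,20,0],[0,-40,20,0],[0,-30,0,0],[0,0,0,0]]'
python3 - <<'E'
from h import *
from workcell import bot,grab_frame
for n in("side","top"):
    f=grab_frame(n); cv2.imwrite(f"pics/{n}4.png",cv2.resize(f["img"][110:340,180:430,::-1],None,fx=2.5,fy=2.5))
o=bot.observe();print(o["clock"],o["position"],o["force"],stpos(o),"to B",plan((-4,-68,.12),o))
E
```

```text
clock: 7.65
position: [0.4798, 0.0965, 0.0648]
tool_rot: [-2.587, 1.571, -2.693]
force: [0.0, 0.1, -0.1]
grip_width: 0.0001
clock: 8.65
position: [0.5034, -0.056, 0.1648]
tool_rot: [-1.803, 1.57, -1.914]
force: [-0.4, 0.7, 0.3]
grip_width: 0.0001
8.75 [ 0.50379288 -0.05327273  0.16475584] [ 0.38507828  0.32608149 -0.79607982] [-44.6 -65.4] to B [44.7 -2.5 40.7]
```

View pics/side4.png

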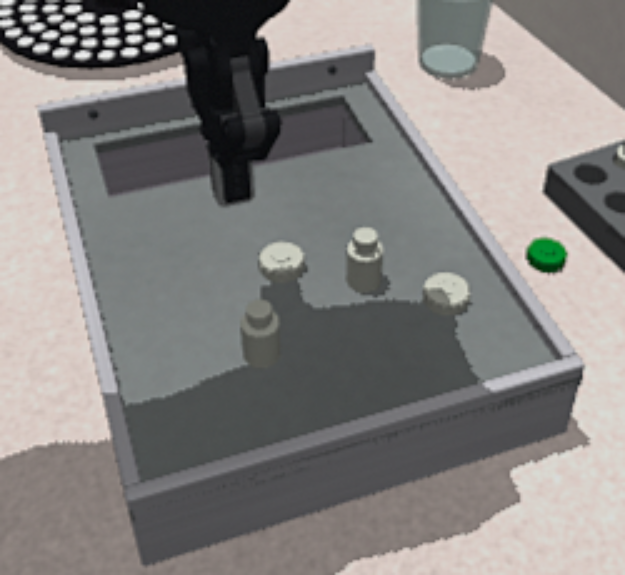

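View pics/top4.png

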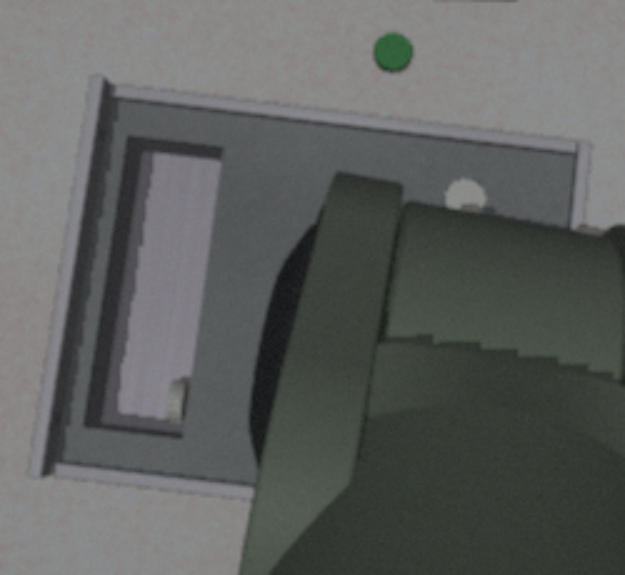

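Cap C is in the tray, visible at (178,400) in the top view. The vials are unmoved. Next is cap B.

```bash
python3 -m pendant '[[0,-3,20,0],[20,0,19,0],[25,0,0,0],[0,0,0,0],[0,0,0,0]]'
python3 - <<'E'
from h import *
from workcell import bot,grab_frame
for n in("side",):
    f=grab_frame(n); cv2.imwrite(f"pics/{n}5.png",cv2.resize(f["img"][110:340,180:430,::-1],None,fx=2.5,fy=2.5))
o=bot.observe();print(o["clock"],o["position"],o["force"],stpos(o),"to B",plan((-6,-68,.065),o))
E
```

```text
clock: 9.38
position: [0.5426, -0.0598, 0.1206]
tool_rot: [0.296, 1.57, 0.19]
force: [0.1, -0.3, 0.5]
grip_width: -0.0
9.425 [ 0.54283668 -0.05996067  0.12078852] [0.32872268 0.250788   0.58685806] [ -5.1 -67.9] to B [55.8 -0.1 -1. ]
```

View pics/side5.png

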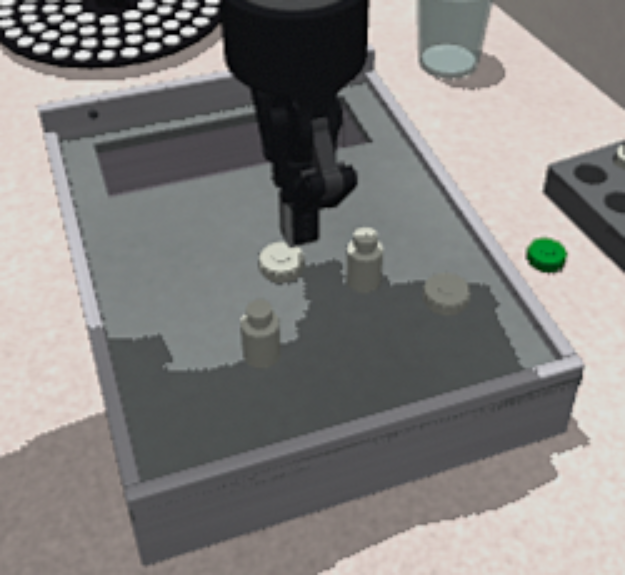

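```bash
python3 -m pendant '[[20,0,-1,0],[20,0,0,0],[15,0,0,0],[0,0,0,0],[0,3,0,0],[0,5,0,0],[0,5,0,0],[0,5,0,0],[0,5,0,0],[0,10,0,0],[0,10,0,0],[0,0,0,0]]'
python3 - <<'E'
from h import *
from workcell import bot,grab_frame
for n in("side",):
    f=grab_frame(n); cv2.imwrite(f"pics/{n}6.png",cv2.resize(f["img"][110:340,180:430,::-1],None,fx=2.5,fy=2.5))
o=bot.observe();print(o["clock"],o["position"],o["force"],stpos(o),"to B",plan((-6,78,.065),o))
E
```

```text
clock: 10.92
position: [0.5461, -0.0162, 0.0647]
tool_rot: [2.025, 1.571, 1.92]
force: [-0.1, 0.3, 0.2]
grip_width: -0.0001
10.975 [ 0.54604563 -0.01693072  0.064734  ] [-0.55690358  0.00295303 -0.74743568] [ -6.5 -24.8] to B [ -0.3 102.8   0.5]
```

View pics/side6.png

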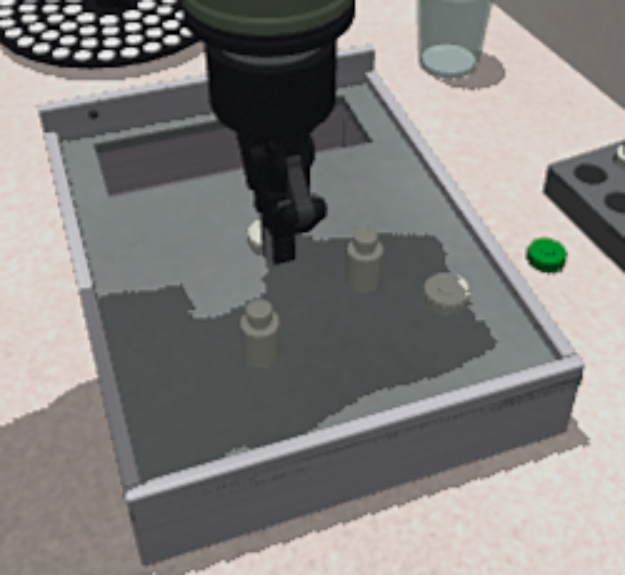

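Run:
```python
from h import *
S=pickle.load(open("side0.pkl","rb"));d=np.load("st.npz")
for u,v in ((247,238),(252,250),(258,221)):
    X=onz(S,180+u/2.5,110+v/2.5,.067);print(d["R"].T@(X[:2]-d["t"])*1e3)
```

```text
[-23.63904358  -0.43359883]
[-23.77898768 -13.30731478]
[-11.35785421  14.1564013 ]
```

Cap B's left edge is at x ≈ -23, so its centre is about -8. That is centred within 2 mm on the finger. Pushing on, over the edge.

```bash
python3 -m pendant '[[0,8,-1,0],[0,10,0,0],[0,10,0,0],[0,10,0,0],[0,10,0,0],[0,10,0,0],[0,8,0,0],[0,6,0,0],[0,6,0,0],[0,6,0,0],[0,6,0,0],[0,6,0,0]]'
python3 -m pendant '[[0,6,0,0],[0,3,0,0],[0,0,0,0],[0,-6,0,0],[-30,0,0,0],[-40,0,0,0],[-20,-35,0,0],[0,-40,30,0],[0,-40,30,0],[0,-40,30,0],[0,-20,0,0],[0,0,0,0]]'
python3 - <<'E'
from h import *
from workcell import bot,grab_frame
for n in("side","top"):
    f=grab_frame(n); cv2.imwrite(f"pics/{n}7.png",cv2.resize(f["img"][110:340,180:430,::-1],None,fx=2.5,fy=2.5))
o=bot.observe();print(o["clock"],o["position"],o["force"],stpos(o),"to A",plan((85,-132,.12),o))
E
```

```text
clock: 12.48
position: [0.5553, 0.0785, 0.0648]
tool_rot: [-2.451, 1.571, -2.557]
force: [-0.3, -1.0, 0.7]
grip_width: -0.0
clock: 13.98
position: [0.6255, -0.1046, 0.1546]
tool_rot: [-2.449, 1.57, -2.559]
force: [-0.4, 0.2, -0.2]
grip_width: 0.0001
14.075 [ 0.62605091 -0.1016961   0.15473993] [-0.07091514 -0.00462561 -0.27937065] [  82.1 -100.6] to A [ 34.7 -31.4   3. ]
```

View pics/side7.png

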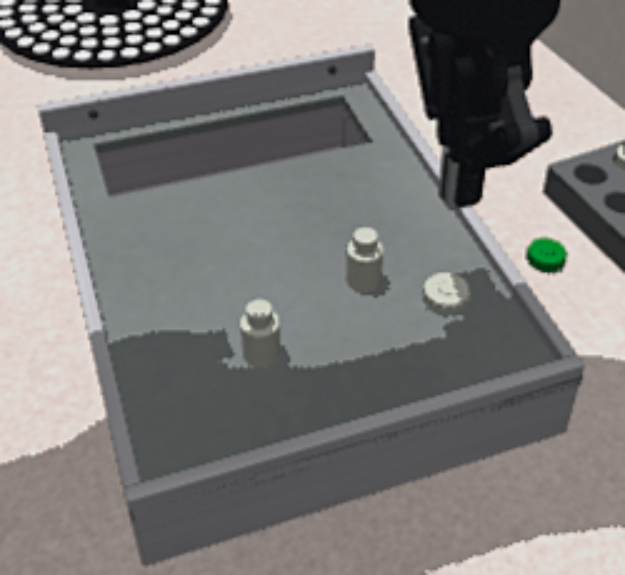

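View pics/top7.png

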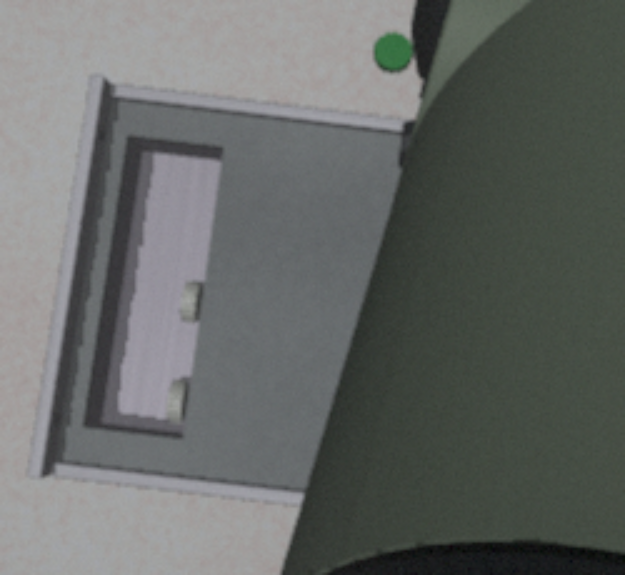

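Caps B and C are in the tray at (191,300) and (177,400), and the vials are unmoved. Now cap A.

```bash
python3 -m pendant '[[0,-16,2,0],[0,-16,0,0],[35,0,0,0],[0,0,0,0],[0,0,0,0]]'
python3 - <<'E'
from h import *
from workcell import bot,grab_frame
for n in("side",):
    f=grab_frame(n); cv2.imwrite(f"pics/{n}8.png",cv2.resize(f["img"][110:340,180:430,::-1],None,fx=2.5,fy=2.5))
o=bot.observe();print(o["clock"],o["position"],o["force"],stpos(o),"to A",plan((84,-132,.065),o))
E
```

```text
clock: 14.7
position: [0.6253, -0.1349, 0.1207]
tool_rot: [-0.324, 1.57, -0.431]
force: [1.0, -0.1, -0.5]
grip_width: -0.0
14.75 [ 0.62552029 -0.13475635  0.12098578] [0.11587745 0.1263819  0.34565699] [  85.  -133.5] to A [56.   1.5 -1.1]
```

View pics/side8.png

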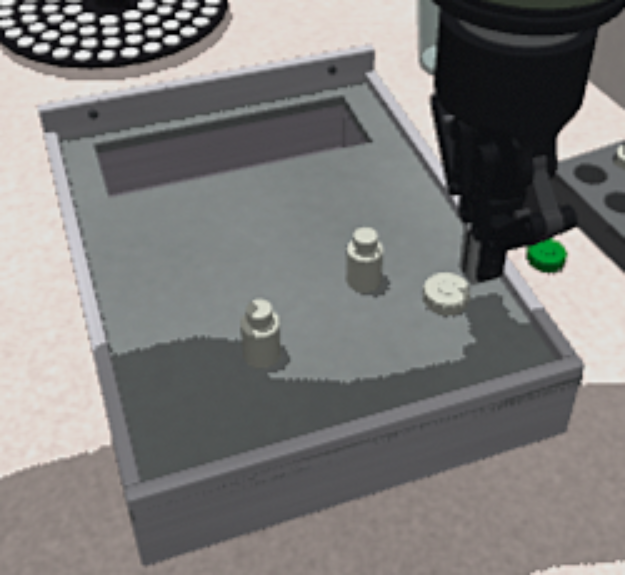

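```bash
python3 -m pendant '[[20,0,-1,0],[20,0,0,0],[15.5,0,0,0],[0,0,0,0],[0,3,0,0],[0,5,0,0],[0,5,0,0],[0,5,0,0],[0,8,0,0],[0,10,0,0],[0,10,0,0],[0,10,0,0]]'
python3 - <<'E'
from h import *
from workcell import bot,grab_frame
for n in("side","top"):
    f=grab_frame(n); cv2.imwrite(f"pics/{n}9.png",cv2.resize(f["img"][110:340,180:430,::-1],None,fx=2.5,fy=2.5))
o=bot.observe();print(o["clock"],o["position"],o["force"],stpos(o),"to",plan((84,78,.065),o))
E
```

```text
clock: 16.25
position: [0.6303, -0.0781, 0.0645]
tool_rot: [-0.445, 1.57, -0.552]
force: [-0.4, -4.1, 5.4]
grip_width: -0.0
16.35 [ 0.63041948 -0.07692001  0.06448328] [-0.3474203  -0.30541643  4.90034068] [ 83.8 -75.5] to [ -0.4 153.5   0.4]
```

View pics/side9.png

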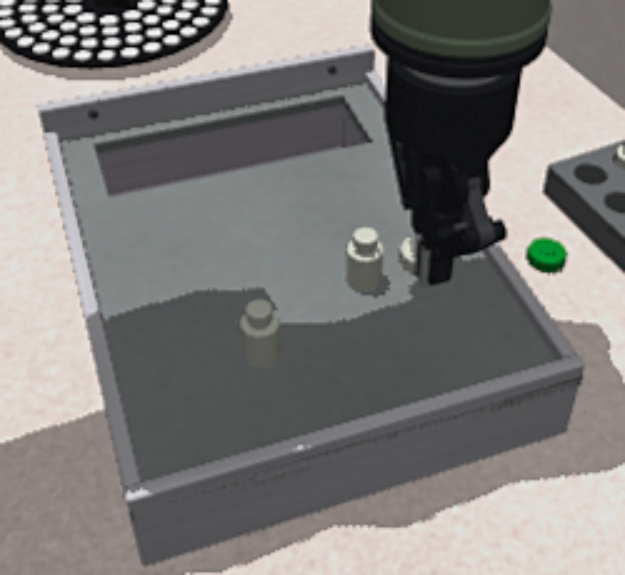

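View pics/top9.png

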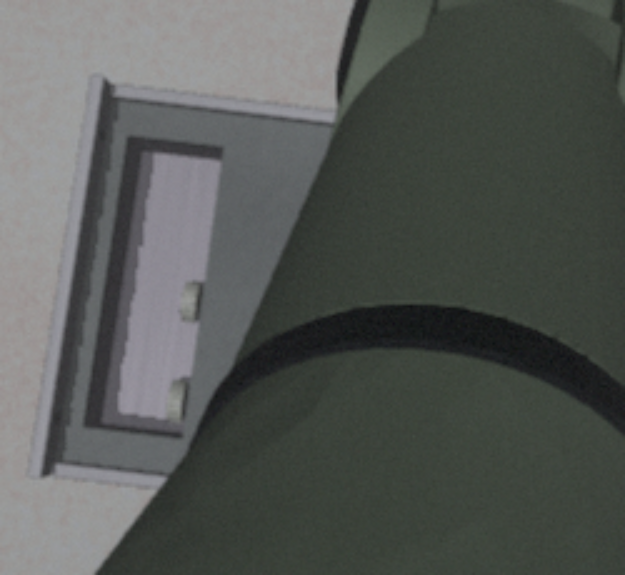

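Side view: cap A peeps out left of the fingers at (408,250), and vial A is unmoved at (365,262). There is a steady +5 N vertical force that the earlier pushes did not show, so I'll zoom in before pushing on.

Run:
```python
from h import *
from workcell import bot,grab_frame
o=bot.observe();print(np.round(o["force"],2),np.round(o["moment"],2))
f=grab_frame("side");o=bot.observe();print(np.round(o["force"],2),np.round(o["moment"],2))
c=f["img"][180:240,315:400,::-1]
cv2.imwrite("pics/s9c.png",cv2.convertScaleAbs(cv2.resize(c,None,fx=8,fy=8,interpolation=cv2.INTER_CUBIC),alpha=1.5,beta=20))
```

```text
[-0.35 -0.31  4.9 ] [0.02 0.03 0.01]
[0.57 0.2  4.37] [ 0.06 -0.04 -0.02]
```

View pics/s9c.png

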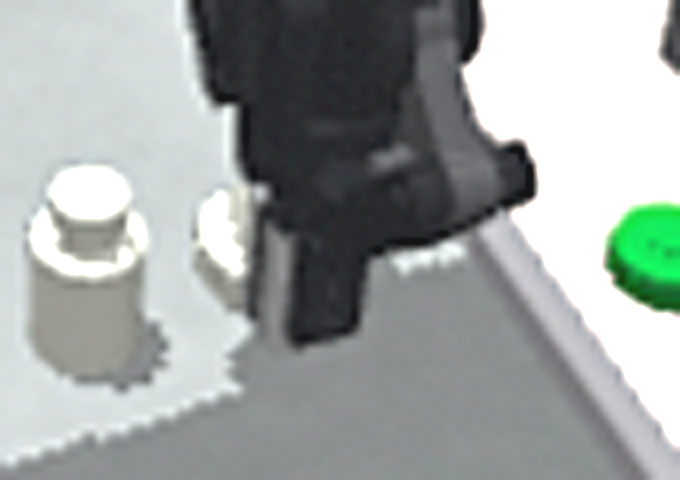

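The cap looks slightly tilted against the fingers. I'll back straight off and look again.

```bash
python3 -m pendant '[[0,-3,0,0],[0,-6,0,0],[0,-8,0,0],[0,-8,0,0],[0,0,0,0]]'
python3 - <<'E'
from h import *
from workcell import bot,grab_frame
f=grab_frame("side");o=bot.observe();print(o["clock"],np.round(o["force"],2),np.round(o["position"],4),stpos(o))
c=f["img"][170:240,310:410,::-1]
cv2.imwrite("pics/s10c.png",cv2.convertScaleAbs(cv2.resize(c,None,fx=7.5,fy=7.5,interpolation=cv2.INTER_CUBIC),alpha=1.5,beta=20))
E
```

```text
clock: 17.02
position: [0.6271, -0.1047, 0.0643]
tool_rot: [-1.717, 1.57, -1.825]
force: [0.3, 0.5, 0.7]
grip_width: -0.0
17.075 [-0.07 -0.85  0.49] [ 0.6273 -0.104   0.0643] [  83.5 -102.7]
```

View pics/s10c.png

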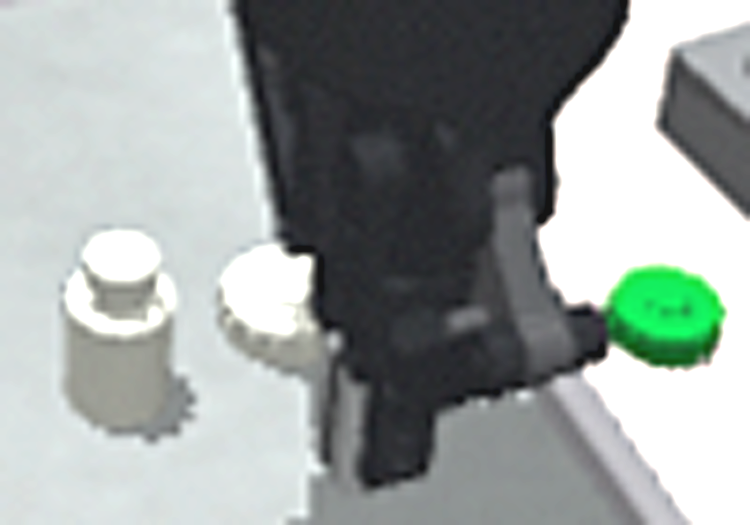

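Run:
```python
from h import *
S=pickle.load(open("side0.pkl","rb"));d=np.load("st.npz")
for u,v in ((217,295),(270,243),(225,325)):
  for z in(.071,.066):
    X=onz(S,310+u/7.5,170+v/7.5,z);print(z,np.round(d["R"].T@(X[:2]-d["t"])*1e3,1))
```

```text
0.071 [ 69.2 -49. ]
0.066 [ 71.5 -44.2]
0.071 [ 87.7 -36.8]
0.066 [ 90.2 -31.8]
0.071 [ 67.1 -58.7]
0.066 [ 69.4 -54. ]
```

Cap A lies flat at about (85,-50), and the force is back to zero. It looks as if part of the fingers was resting on the cap's top edge. I'll raise the tool 2 mm, push gently and watch the force.

```bash
python3 -m pendant '[[-2,0,0.5,0],[0,6,0,0],[0,6,0,0],[0,5,0,0],[0,4,0,0],[0,4,0,0],[0,4,0,0],[0,4,0,0],[0,4,0,0]]'
python3 - <<'E'
from h import *
from workcell import bot
o=bot.observe();print(o["clock"],np.round(o["force"],2),np.round(o["position"],4),stpos(o))
E
```

```text
clock: 18.2
position: [0.6318, -0.0666, 0.0663]
tool_rot: [-2.02, 1.571, -2.127]
force: [0.0, -0.3, -0.5]
grip_width: 0.0001
18.2 [ 0.05 -0.25 -0.45] [ 0.6318 -0.0666  0.0663] [ 84.1 -65.1]
```

No vertical force now. Continuing.

```bash
python3 -m pendant '[[0,6,0,0],[0,8,0,0],[0,8,0,0],[0,8,0,0],[0,8,0,0],[0,8,0,0],[0,8,0,0]]'
python3 - <<'E'
from h import *
from workcell import bot,grab_frame
f=grab_frame("side");o=bot.observe();print(o["clock"],np.round(o["force"],2),np.round(o["position"],4),stpos(o))
c=f["img"][110:340,180:430,::-1]
cv2.imwrite("pics/s11.png",cv2.resize(c,None,fx=2.5,fy=2.5))
E
```

```text
clock: 19.08
position: [0.6375, -0.0126, 0.0663]
tool_rot: [-2.789, 1.571, -2.896]
force: [-0.2, -1.3, 0.6]
grip_width: -0.0003
19.125 [-0.    1.33  0.06] [ 0.6377 -0.0113  0.0663] [84.1 -9.4]
```

View pics/s11.png

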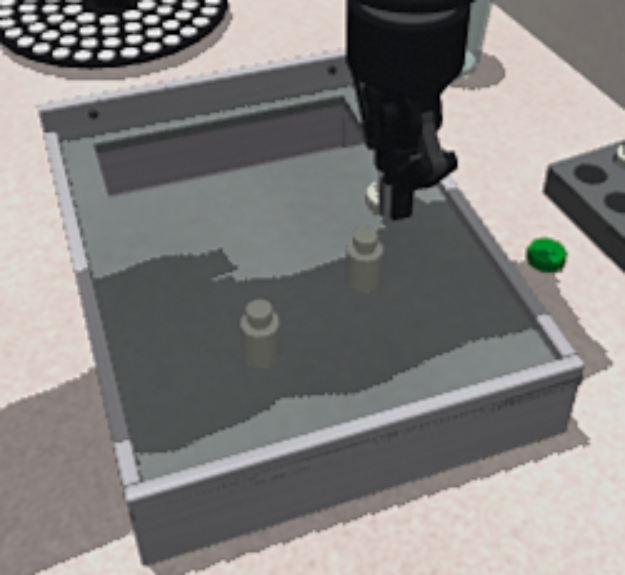

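The cap is ahead of the fingers (left edge at (370,197)), the vials are still standing, and the force is about 0. Next I finish the push, then retract clear of the station.

```bash
python3 -m pendant '[[0,6,0,0],[0,8,0,0],[0,8,0,0],[0,8,0,0],[0,8,0,0],[0,8,0,0],[0,8,0,0],[0,6,0,0],[0,6,0,0],[0,6,0,0],[0,6,0,0],[0,6,0,0]]'
python3 -m pendant '[[0,4,0,0],[0,3,0,0],[0,0,0,0],[0,0,0,0]]'
python3 - <<'E'
from h import *
from workcell import bot,grab_frame
o=bot.observe();print(o["clock"],np.round(o["force"],2),np.round(o["position"],4),stpos(o))
for n in("side","top"):
    f=grab_frame(n); cv2.imwrite(f"pics/{n}12.png",cv2.resize(f["img"][110:340,180:430,::-1],None,fx=2.5,fy=2.5))
E
```

```text
clock: 20.62
position: [0.6465, 0.0708, 0.0663]
tool_rot: [-0.889, 1.571, -0.996]
force: [0.2, -0.1, 0.3]
grip_width: 0.0003
clock: 21.12
position: [0.6472, 0.0771, 0.0663]
tool_rot: [-1.744, 1.571, -1.851]
force: [0.2, 0.7, 0.7]
grip_width: -0.0001
21.125 [0.24 0.69 0.72] [0.6472 0.0771 0.0663] [84.1 79.4]
```

View pics/side12.png

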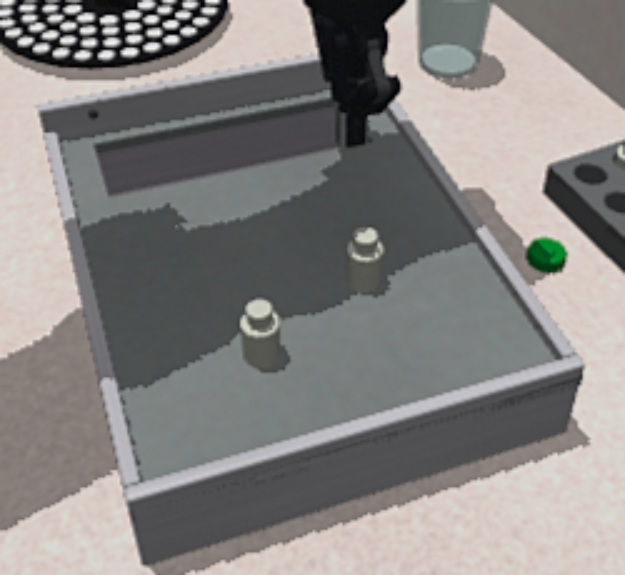

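View pics/top12.png

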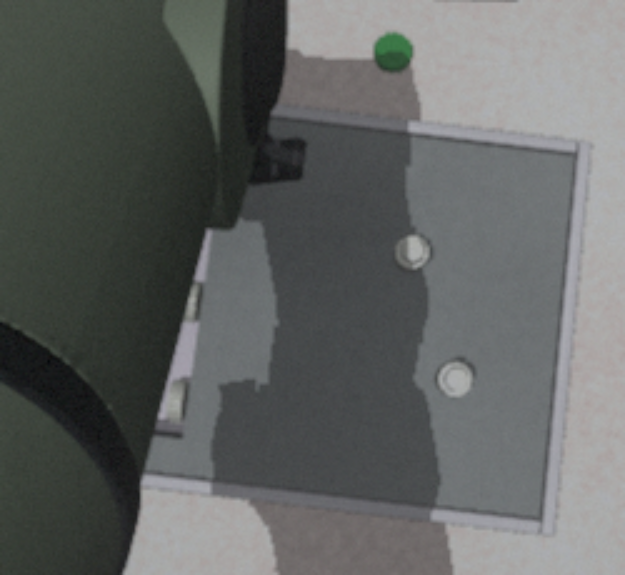

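Cap A is no longer on the deck in either view. I'll retract and raise, then look into the tray.

```bash
python3 -m pendant '[[0,-4,0,0],[-30,0,0,0],[-50,0,0,0],[-50,-20,0,0],[-20,-60,0,0],[0,-60,0,0],[0,-60,0,0],[0,-60,0,0],[0,0,0,0],[0,0,0,0]]'
python3 - <<'E'
from h import *
from workcell import bot,grab_frame
o=bot.observe();print(o["clock"],np.round(o["force"],2),np.round(o["position"],4),stpos(o))
for n in("side","top"):
    f=grab_frame(n); pickle.dump(f,open(n+"13.pkl","wb")); cv2.imwrite(f"pics/{n}13.png",cv2.resize(f["img"][110:340,180:430,::-1],None,fx=2.5,fy=2.5))
c=f["img"][150:300,200:290,::-1]; cv2.imwrite("pics/t13c.png",cv2.convertScaleAbs(cv2.resize(c,None,fx=4,fy=4,interpolation=cv2.INTER_CUBIC),alpha=1.5))
E
```

```text
clock: 22.48
position: [0.6191, -0.1843, 0.2159]
tool_rot: [1.936, 1.57, 1.829]
force: [1.3, 0.6, -0.3]
grip_width: 0.0002
22.475 [ 1.28  0.6  -0.35] [ 0.6191 -0.1843  0.2159] [  83.9 -183.4]
```

View pics/side13.png

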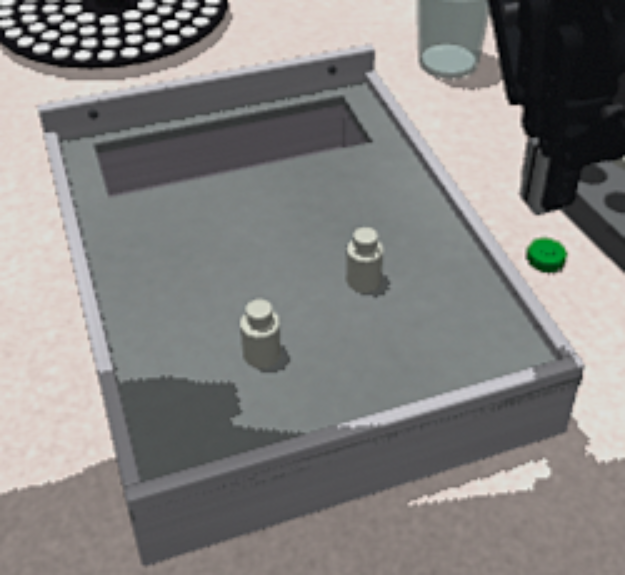

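View pics/t13c.png

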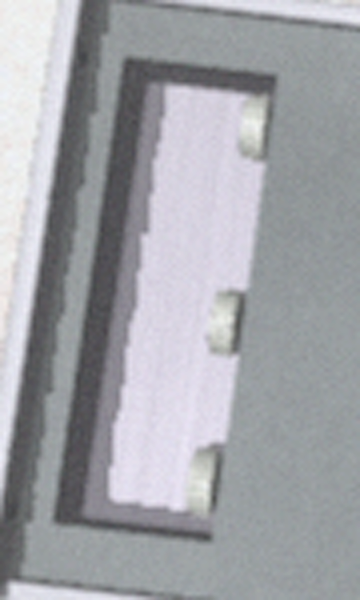

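Run:
```python
from h import *
T=pickle.load(open("top13.pkl","rb"));d=np.load("st.npz")
st=lambda u,v,z:np.round(d["R"].T@(onz(T,200+u/4,150+v/4,z)[:2]-d["t"])*1e3,1)
for n,L in dict(A=((240,122),(268,130)),B=((207,322),(242,325)),C=((188,485),(216,478))).items():
    for z in(.010,.021,.030): print(n,z,"far",st(*L[0],z),"edge side",st(*L[1],z))
T0=pickle.load(open("top0.pkl","rb"))
for nm,(u,v) in dict(vA=(344,210),vB=(362,262)).items():
    r=[]
    for f in(T0,T):
        g=cv2.cvtColor(f["img"],cv2.COLOR_RGB2GRAY)[v-6:v+7,u-6:u+7]; _,m=cv2.threshold(g,0,255,cv2.THRESH_OTSU);M=cv2.moments(m,True);r.append(np.round((M["m10"]/M["m00"],M["m01"]/M["m00"]),2))
    print(nm,r,np.abs(cv2.absdiff(T0["img"][v-8:v+9,u-8:u+9],T["img"][v-8:v+9,u-8:u+9])).mean())
```

```text
A 0.01 far [ 89.1 106.1] edge side [86.9 92.2]
A 0.021 far [ 87.3 104.3] edge side [85.1 90.6]
A 0.03 far [ 85.8 102.8] edge side [83.6 89.2]
B 0.01 far [ -8.3 108.3] edge side [-7.7 91.7]
B 0.021 far [ -8.7 106.4] edge side [-8.2 90. ]
B 0.03 far [ -9.1 104.9] edge side [-8.6 88.7]
C 0.01 far [-85.  106.4] edge side [-80.3  93.8]
C 0.021 far [-84.5 104.5] edge side [-79.8  92.2]
C 0.03 far [-84. 103.] edge side [-79.4  90.8]
vA [array([5.82, 6.24]), array([5.79, 6.21])] 26.763552479815456
vB [array([5.8 , 5.65]), array([5.67, 5.76])] 26.620530565167243
```

Run:
```python
from h import *
from workcell import grab_frame,job_done,bot
a=pickle.load(open("top13.pkl","rb"))["img"]; b=grab_frame("top")["img"]; b=grab_frame("top")["img"]
D=cv2.absdiff(a,b)[160:290,225:275]; print("tray diff",D.mean(),D.max(),bot.observe()["force"])
print(job_done(), bot.observe()["clock"])
```

```text
tray diff 1.8376410256410256 14 [ 0.33540125  0.41362752 -0.89593463]
the job is handed in; nothing more can be done
the job is handed in; nothing more can be done
```

I swept all three white caps along the deck with closed fingers and through the drop slot, then handed the job in at about 23 s. The hand-in gives no verdict, so the result rests on my own checks.

**Caps:** The last pictures show all three in the tray, each leaning steeply on its edge against the near wall instead of lying flat. In the station frame they sit at about x 86, -8 and -82 mm. Their visible sides span y from about 90 to 105 mm, which puts their centres inside the slot outline. I estimate the centres at about z 20 mm from the geometry, below the 42 mm limit. Two tray pictures taken about 0.1 s apart showed only image noise, so the caps appear to be at rest.

**Vials:** Both are standing, and in the top view they moved by less than 0.2 pixel (about 0.3 mm).

**Robot:** The arm was retracted above and behind the station, touching nothing, with about 1 N or less on the tool.

**One disturbance:** During the third push, with the cap at x 86, the tool showed a steady upward force of about 5 N, probably the fingers resting on the cap's edge. I backed off, raised the tool 2 mm and finished the push with no further vertical force. Every force reading I took was well under the 18 N limit, but I only sampled it between moves.

**Camera calibration:** The two cameras disagreed by 1 to 4 mm on positions, so I averaged them.

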